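# Start a long cure in the light-curing unit

### The arm

A 6-joint arm with a two-finger parallel gripper is mounted at the origin on a cart in front of the work surface, level with it; the furniture and walls round the work are solid. World frame = base frame: x ahead of the robot, y to its left, z up, the work surface at z = 0. Lengths are in mm, angles in rad, forces in N, time in s.
With the tool pointing down it reaches from about 275 to 825 mm from the base axis. Payload 5.2 kg.
Tool frame: the origin (TCP) lies at the very end of the fingers, on their centre line; the grasp point (between the pads) lies 19 mm behind it; z points along the fingers, y is the line along which they close (so a half turn about z gives the same grasp; the last joint's range is limited). The gripper opens to 93 mm and grips with 3 to 60 N. Pads are 15 mm wide; open, the fingers measure 128 mm over their backs; the gripper's body (75 mm by 188 mm) begins 65 mm behind the grasp point.
Start: joints at [-1.454, 0.259, 1.535, -0, 1.348, -0.203], TCP at [172.928, -522.112, 218.653] pointing down, gripper open.
Joint ranges: [-3.14, 3.14], [-0.91, 2.08], [0.19, 2.58], [-1.22, 4.36], [0.22, 2.71], [-3.12, 3.12]. Speed limits (rad/s): [2.57, 2.57, 3.14, 3.14, 3.14, 3.14].

### API

Orientations are given as [roll, pitch, yaw] about the fixed x, y, z axes, in that order (R = Rz(yaw) Ry(pitch) Rx(roll)).
In Python, from bench import robot gives the robot as it stands. The module is installed in compiled form; this text tells all that it offers. Calls block until the motion is done:
- robot.move_ptp(position, orientation): joint-space move of the TCP to a pose.
- robot.move_linear(position, ori=None, speed=150, f_stop=None): straight line of the TCP; ori=None keeps the orientation; speed is the mean speed in mm/s. With f_stop (N) it stops when the force on the tool has changed by that much, and returns True; else False.
- robot.move_j(angles): joint-space move.
- robot.move_gripper(opening): opening from 0.0 (shut) to 1.0 (fully open); the grip force is fixed at half the most; returns when the fingers have stopped.
- robot.sleep(seconds).
- robot.inverse_kinematics(position, orientation): joint angles nearest the present ones, or None.
- robot.get_image(name): name is "scene" or "top" or "wrist"; returns a dict with "img" (384x512x3 uint8, blue, green, red), "fovy" (degrees; the focal length in pixels is half the picture's height over the tangent of half this angle, whatever the lens; pixels are square), "cx", "cy" (the principal point, pixels), "eye" and "orientation" of the camera in the world. Camera axes: x right, y down, z forward; pixel columns grow to the right and rows downward; lengths in mm; the calibration is good to about 2 mm. A picture is of the moment at which its call begins. There is no depth.
A pose or a line that the arm cannot do raises robot.MotionError and nothing moves.
- robot.hand_in(): hands the job in; it is judged then, once.
Readings, each from a call of its own:
- robot.current_t(): time.
- robot.current_qpos(): joint angles.
- robot.current_joint_vel(): joint speeds.
- robot.current_joint_efforts(): joint torques, N m.
- robot.current_tcp_pos(): TCP position.
- robot.current_eef_rot(): TCP orientation.
- robot.current_contact_force(): force on the tool from outside, world axes, zero at the start.
- robot.current_ft_torque(): the same for the moment, N m.
- robot.current_gripper_width(): opening from 0.0 (shut) to 1.0 (fully open).
- robot.current_finger_force(): force on a finger pad.
Only numpy, scipy, OpenCV 4.12 (cv2) and the standard library are available. Lean on these libraries where they do the work, as an engineer would, in place of code of your own. Each camera call takes 0.05 s, during which the arm holds its last target. There are 200 camera calls.

### The job

A repaired denture stands on the turntable of the light-curing unit. With the closed fingers, push the amber-windowed hood down until it is fully shut, then switch the unit on by pressing the red-dotted far end of its black rocker, and then start the long cure by pressing the green key with three dots fully down and letting it come back up. Keep that order, because the lamps get power as soon as the rocker is on; do not press the yellow or the red key, do not pick anything up, and leave the denture and the other things on the bench where they are.

Things in the scene. Friction and masses are not known exactly. Their poses are not given: they have to be found in the camera images.
- unit: Light-curing unit, white, fixed to the worktop, 260 deep (x) x 250 wide (y) mm. Origin: centre of its underside; x from its front (controls) to its rear (hinge), y to its left. Base 55 mm high; its front 100 mm slope down to the front at 0.20 rad, with one row of controls, left to right: black rocker, yellow, green, red key. Shut, the hood covers x -35..115, y -120..120 mm, top 112 mm high.
- hood (a joint): Hinge of the hood, rad: 0 = fully shut, grows as the hood opens (front edge rises), 1.15 = fully open; starts between 0.6 and 0.9. Light friction hinge: the hood stays where it is left; 1 to 5 N on its front edge close it, and it stops firmly at 0.
- hood_hinge (a point): Middle of the hood's hinge axis, which lies along the unit's y at the rear, 115 mm behind the unit's origin and 62 mm above the worktop.
- hood_push (a point): Middle of the grey rubber strip (16 x 100 mm) outside on the hood's top near its front edge: the place to push. 133 mm ahead of the hinge axis and 52 mm above it when shut, and turns about it with the hood. z is the outward normal of the hood's top, y the unit's y. The hood is a shell 150 x 240 x 50 mm with an amber window in its top.
- mains (a joint): Hinge of the black rocker switch, rad: 0 = off (far end up), 0.36 = on (far end, with the red dot, down). It snaps over from its middle (0.18) to the nearer end and stays; it takes about 4 N on the dot.
- mains_on (a point): Red dot on the top of the far (hood side) end of the black rocker, 14 mm from the rocker's axis: the place to press. The rocker is 40 mm long (along the unit's x) and 24 mm wide; this end sinks by about 5 mm.
- long_key (a joint): Travel of the green key, m: 0 = up, 0.005 = fully down. Spring-loaded, comes back up; 1 N starts it and about 4 N hold it fully down.
- long_key_top (a point): Middle of the top of the square green key (24 x 24 mm) with three white dots: long cure. z is the panel's outward normal (0.20 rad from vertical, leaning to the front); the key moves along it; its top is 10 mm off the panel when up. Keys are 55 mm apart, centre to centre.
- short_key (a joint): Travel of the yellow key, m (same kind of key): short cure, not wanted.
- short_key_top (a point): Middle of the top of the square yellow key with one white dot.
- stop_key (a joint): Travel of the red key, m (same kind of key): stop, not wanted.
- stop_key_top (a point): Middle of the top of the square red key with one white square.
- denture: Loose denture on its yellow cast, 53 x 71 x 27 mm, on the turntable under the hood. Origin: centre of its underside. Not to be touched.
- dropper_a: Bystander: brown dropper bottle, 34 mm wide, 102 mm high, to the left of the unit. Origin: centre of its underside.
- dropper_b: Bystander: second brown dropper bottle, same size, to the left of the unit. Origin: centre of its underside.
- bur_stand: Bystander: blue bur stand with a clear lid, 63 x 105 x 47 mm, to the right of the unit. Origin: centre of its underside.
- spatula: Bystander: wax spatula with green handle, 188 mm long, lying in front of the unit.
- tweezers: Bystander: steel tweezers, 150 mm long, lying in front of the unit.
- marker: Bystander: white and green marker pen, 135 mm long, lying in front and to the left.
- felt_wheel: Bystander: felt polishing wheel, 51 mm across, 14 mm high, lying to the right.
- lower_cast: Bystander: yellow plaster cast of a jaw, 53 x 71 x 27 mm, to the left.

How it is judged:
By the outcome, as a careful person would: the job done as asked, in the order asked, and still so for the second after the job is handed in, with the robot touching nothing.
It also fails if it takes over 51 s, if anything falls off the work surface, if the arm or the gripper's body presses on something with over 40 N, if the wrist force passes 120 N, or if a joint passes its speed limit or range.

## Working session

There is one attempt and no reset: what is moved stays moved. The work goes in short steps, each a Python script; the robot and the scene stay as the last script left them, time stands still between calls to the robot, and variables do not carry over. Pictures are saved under pics/ and viewed, at most 10 in all, crops included, and the job is handed in when it is done.

```bash
mkdir -p pics; cat > h.py <<'E'
import numpy as np, cv2
from bench import robot
from scipy.spatial.transform import Rotation as R
def cam(n):
    d=robot.get_image(n); return d
def save(d,f):
    cv2.imwrite('pics/'+f,d['img'])
def K(d):
    f=d['img'].shape[0]/2/np.tan(np.radians(d['fovy'])/2); return f
def rot(o):
    o=np.array(o,float); return o if o.shape==(3,3) else R.from_euler('xyz',o).as_matrix()
def ray(d,u,v):
    r=rot(d['orientation'])@np.array([(u-d['cx'])/K(d),(v-d['cy'])/K(d),1]); return np.array(d['eye'],float),r
def at_z(d,u,v,z):
    e,r=ray(d,u,v); return e+r*(z-e[2])/r[2]
def proj(d,p):
    q=rot(d['orientation']).T@(np.array(p,float)-np.array(d['eye'])); return K(d)*q[:2]/q[2]+[d['cx'],d['cy']]
E
python3 - <<'E'
from h import *
import pickle
for n in('scene','top'):
    d=cam(n); print(n,{k:d[k] for k in d if k!='img'}); pickle.dump(d,open(n+'.pkl','wb'))
    cv2.imwrite(f'pics/{n}0.png',cv2.resize(d['img'],(800,600),interpolation=cv2.INTER_CUBIC))
print(robot.current_eef_rot(),robot.current_t())
E
```

```text
scene {'fovy': 45.1013233703068, 'cx': 252.1082396826426, 'cy': 192.78891216018076, 'eye': array([ -62.0888903, -709.1052272, 1265.1502418]), 'orientation': array([-2.4832804 ,  0.00437471, -0.69439795])}
top {'fovy': 47.946374512501485, 'cx': 258.8950093323151, 'cy': 192.01636542812514, 'eye': array([ 256.86542209,  -18.56990715, 1287.82404299]), 'orientation': array([-2.92973700e+00, -1.55740602e-03, -1.44087668e+00])}
[-3.14002784e+00 -2.91723536e-04  3.19822818e-01] 0.1
```

View pics/scene0.png

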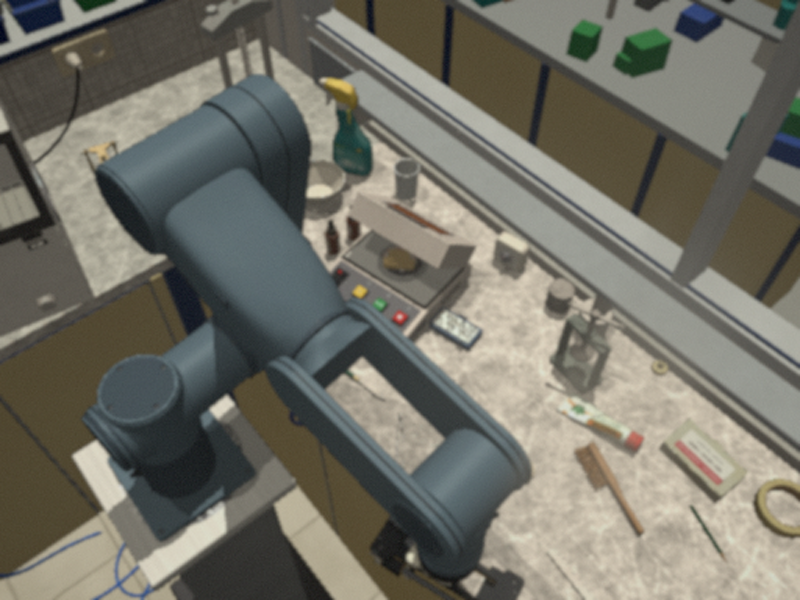

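View pics/top0.png

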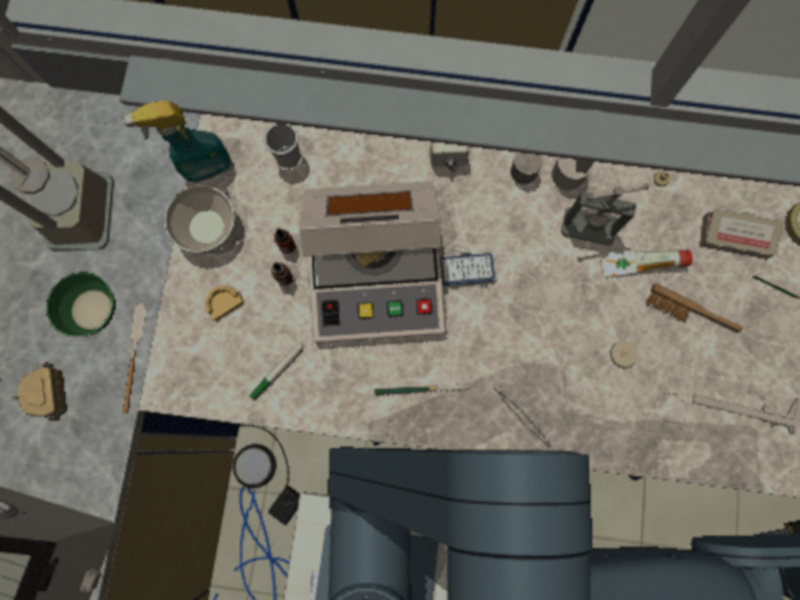

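The top view shows the unit at about (378,270) of the enlarged picture, the rocker at (330,312), the green key at (395,309) and the hood strip at (369,217). I'll enlarge that area.

```bash
python3 - <<'E'
from h import *
import pickle
d=pickle.load(open('top.pkl','rb'))
c=d['img'][110:225,185:295]
cv2.imwrite('pics/topc.png',cv2.resize(c,None,fx=5,fy=5,interpolation=cv2.INTER_CUBIC))
E
```

```text
(no output)
```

View pics/topc.png

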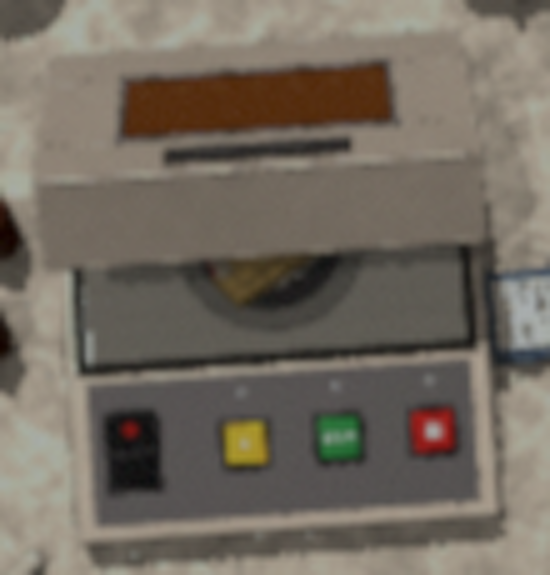

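```bash
cat > fit.py <<'E'
from h import *
import pickle
from scipy.optimize import least_squares
d=pickle.load(open('top.pkl','rb'))
px=lambda x,y: np.array([185+x/5-.4,110+y/5-.4])
t=.2
def panel(x,h): # unit x, z of a point h above panel at panel coordinate x
    return x-h*np.sin(t), 55-(-30-x)*np.tan(t)+h*np.cos(t)
def strip(a,y):
    x,z=-133,52
    return [115+x*np.cos(a)+z*np.sin(a), y, 62-x*np.sin(a)+z*np.cos(a)]
def pts(p):
    X,Y,yaw,kx,ky,a,rx,ry=p
    L=[]
    for i in range(3):
        x,z=panel(kx,10); L.append([x,ky-55*i,z])
    L+= [strip(a,0),strip(a,50),strip(a,-50)]
    for y in(125,-125): L.append([-130,y,55-100*np.tan(t)])
    x,z=panel(rx,10); L.append([x,ry,z+2])
    return np.array(L)
def world(p,L): return np.array(L)@R.from_euler('z',p[2]).as_matrix().T+[p[0],p[1],0]
obs=np.array([px(*q) for q in [(245,443),(340,438),(433,431),(258,150),(165,155),(351,144),(88,530),(497,511),(130,430)]])
if __name__=='__main__':
    f=lambda p:(np.array([proj(d,w) for w in world(p,pts(p))])-obs).ravel()
    s=least_squares(f,[500,50,0,-80,28,.75,-70,95],x_scale=[10,10,.1,10,10,.1,10,10])
    print(s.x.round(3)); print(s.fun.reshape(-1,2).round(2)); print(world(s.x,pts(s.x)).round(1))
    np.save('p.npy',s.x)
E
python3 fit.py
```

```text
[ 5.81005e+02  7.91000e+01  1.98000e-01 -8.41100e+01  2.26850e+01
  6.98000e-01 -7.24720e+01  8.88680e+01]
[[ 0.04  0.11]
 [-0.12 -0.13]
 [ 0.09  0.02]
 [ 0.39 -0.09]
 [ 0.33  0.1 ]
 [ 0.43 -0.09]
 [-2.22  0.94]
 [ 0.97 -0.92]
 [-0.    0.  ]]
[[492.1  84.4  53.8]
 [502.9  30.5  53.8]
 [513.7 -23.4  53.8]
 [626.6  88.2 187.3]
 [616.8 137.3 187.3]
 [636.4  39.2 187.3]
 [429.  176.2  34.7]
 [478.1 -69.   34.7]
 [490.6 151.6  58.2]]
```

```bash
python3 - <<'E'
from h import *
import pickle
robot.move_gripper(0.0)
robot.move_ptp([585,80,262],[np.pi,0,.198])
print(robot.current_tcp_pos(),robot.current_t())
d=cam('wrist'); pickle.dump(d,open('w1.pkl','wb'))
t=cam('top'); pickle.dump(t,open('t1.pkl','wb'))
cv2.imwrite('pics/w1.png',cv2.resize(d['img'],(800,600),interpolation=cv2.INTER_CUBIC))
print({k:d[k] for k in d if k!='img'})
from fit import world,pts
p=np.load('p.npy')
for w in world(p,pts(p)): print((proj(d,w)*1.5625).round())
E
```

```text
[585.09482431  79.04987838 261.89880906] 4.1333
{'fovy': 63.67350437812711, 'cx': 256.8258390953584, 'cy': 195.10055371219394, 'eye': array([650.73135977,  91.6998716 , 428.76235618]), 'orientation': array([ 2.89677460e+00, -1.23439570e-03, -1.37345591e+00])}
[372. 379.]
[438. 379.]
[504. 379.]
[398. 235.]
[297. 235.]
[499. 235.]
[259. 416.]
[539. 416.]
[290. 368.]
```

View pics/w1.png

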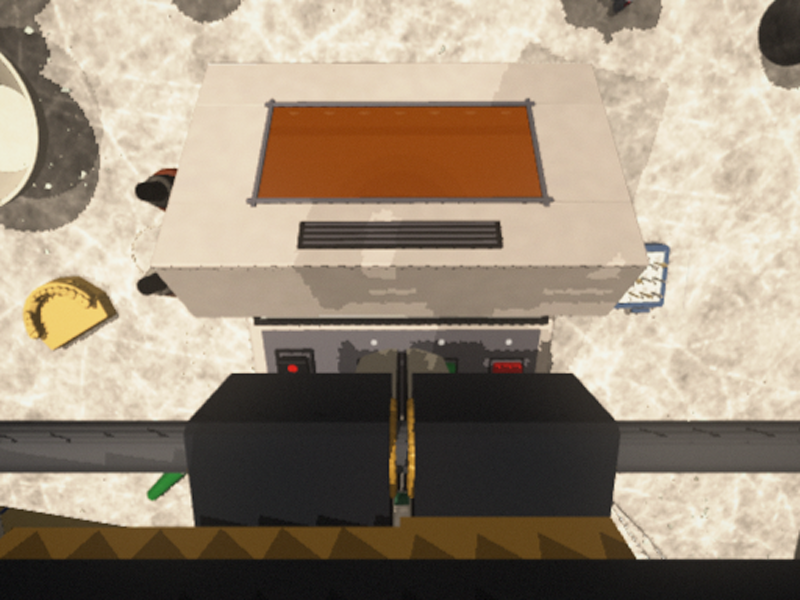

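The predicted points match the wrist picture: strip at (399,235), dot at (292,368). So I'll push the hood along its arc.

```bash
python3 - <<'E'
from h import *
import pickle
from fit import world,strip
p=np.load('p.npy'); O=[np.pi,0,.198]
W=lambda a:world(p,[strip(a,0)])[0]
robot.move_linear(W(p[5])+[0,0,25],O,speed=120)
print('touch',robot.move_linear(W(p[5])+[0,0,-5],speed=40,f_stop=1.0),robot.current_tcp_pos().round(1))
for a in np.linspace(p[5]-.08,0.0,9):
    s=robot.move_linear(W(a)+[0,0,0],speed=70,f_stop=25)
    print(round(a,2),s,robot.current_contact_force().round(1),robot.current_tcp_pos().round(1))
    if s: break
if not s:
    print(robot.move_linear(W(0)-[0,0,6],speed=15,f_stop=12),robot.current_contact_force().round(1),robot.current_tcp_pos().round(1))
print(robot.current_t())
E
```

```text
touch True [625.7  88.1 193.7]
0.62 True [-1.9 -1.3  3. ] [619.1  86.8 188.6]
5.6583
```

```bash
python3 - <<'E'
from h import *
from fit import world,strip
p=np.load('p.npy')
W=lambda a:world(p,[strip(a,0)])[0]
print(robot.current_contact_force().round(1),robot.current_tcp_pos().round(1))
for a in np.linspace(p[5]-.08,0.0,7):
    s=robot.move_linear(W(a)+[0,0,2],speed=35,f_stop=20)
    print(round(a,2),W(a).round(1),s,robot.current_contact_force().round(1),robot.current_tcp_pos().round(1))
    if s: break
print(robot.current_t())
E
```

```text
[-1.9 -1.3  3. ] [619.1  86.8 188.6]
0.62 [617.   86.3 181.4] False [-0.7 -0.8  0.6] [616.5  86.2 184.2]
0.51 [605.4  84.  172.8] False [-0.2 -0.5 -0.6] [605.1  84.  174.3]
0.41 [594.7  81.8 162.9] False [-0.1 -0.4  0.2] [594.4  81.8 164.8]
0.31 [585.   79.9 152. ] False [-0.4  0.3  0. ] [584.8  79.9 153.8]
0.21 [576.5  78.2 140.1] False [0.2 0.3 0.4] [576.3  78.2 141.9]
0.1 [569.3  76.8 127.4] False [-0.7 -0.3  0. ] [569.1  76.7 129.2]
0.0 [563.4  75.6 114. ] False [-0.2  0.1 -0.2] [563.2  75.6 115.8]
9.4083
```

```bash
python3 - <<'E'
from h import *
print(robot.move_linear([563.4,75.6,104],speed=15,f_stop=12),robot.current_contact_force().round(1),robot.current_tcp_pos().round(1))
robot.sleep(.2);print(robot.current_contact_force().round(1))
robot.move_linear([563.4,75.6,150],speed=100)
d=cam('wrist');t=cam('top')
cv2.imwrite('pics/w2.png',np.hstack([cv2.resize(d['img'],(400,300),interpolation=cv2.INTER_AREA),cv2.resize(t['img'][110:225,170:323],(400,300))]))
print(robot.current_t())
E
```

```text
True [-1.  -0.3  5.2] [563.7  75.6 114.1]
[-1.5  0.1  5. ]
10.6083
```

View pics/w2.png

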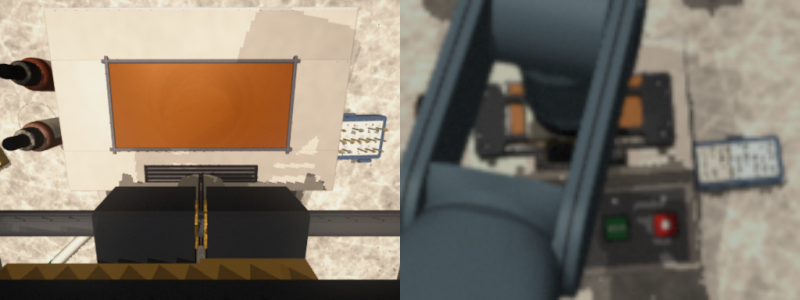

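The hood is shut: contact came at z = 114.1, as predicted. Next is the rocker.

```bash
python3 - <<'E'
from h import *
O=[np.pi,-.2,.198]
n=R.from_euler('z',.198).apply([-np.sin(.2),0,np.cos(.2)])
P=np.array([490.6,151.6,58.2])
robot.move_ptp(P+60*n,O)
robot.move_linear(P+10*n,O,speed=100)
s=robot.move_linear(P-6*n,speed=20,f_stop=2)
q=robot.current_tcp_pos(); print(s,q.round(1),((q-P)@n).round(2),robot.current_contact_force().round(1))
if s:
    s=robot.move_linear(q-7*n,speed=15,f_stop=12)
    r=robot.current_tcp_pos(); print(s,((r-q)@n).round(2),robot.current_contact_force().round(1))
    robot.sleep(.2)
    robot.move_linear(P+40*n,speed=100)
G=np.array([502.9,30.5,53.8])
robot.move_linear(G+45*n,O,speed=150)
d=cam('wrist')
cv2.imwrite('pics/w3.png',cv2.resize(d['img'],(800,600),interpolation=cv2.INTER_CUBIC))
print((proj(d,P)*1.5625).round(),robot.current_t())
E
```

```text
True [490.9 151.6  60. ] 1.68 [1.  0.  3.3]
True -3.78 [-3.3 -1.1  9.1]
[130. 309.] 14.4833
```

View pics/w3.png

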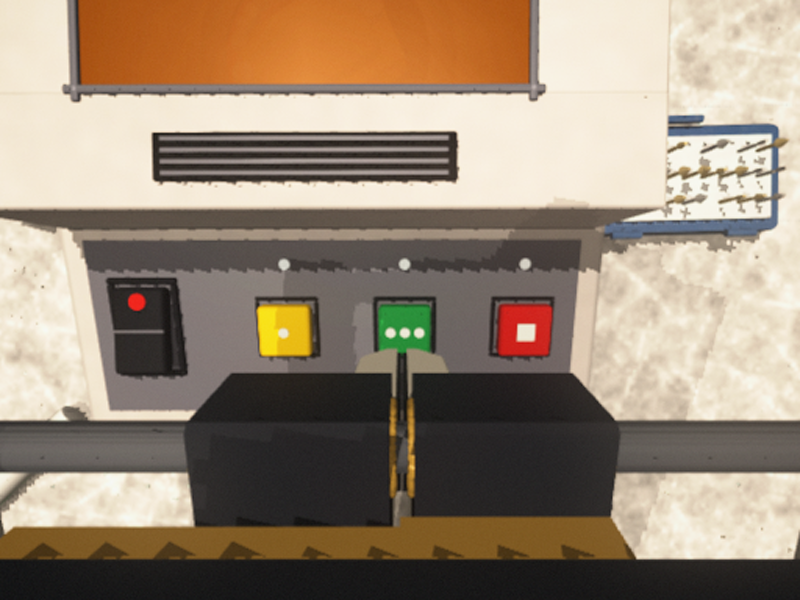

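```bash
python3 - <<'E'
from h import *
d=cam('wrist')
n=R.from_euler('z',.198).apply([-np.sin(.2),0,np.cos(.2)]); ux=R.from_euler('z',.198).apply([np.cos(.2),0,np.sin(.2)])
P=np.array([490.6,151.6,58.2])
for q in ([492.1,84.4,53.8],[502.9,30.5,53.8],[513.7,-23.4,53.8]): print('key',(proj(d,q)*1.5625).round(1))
for h in(2,0,-2,-3.5,-5): print(h,(proj(d,P+h*n)*1.5625).round(1))
print(robot.current_tcp_pos().round(1), robot.current_contact_force().round(1))
g=d['img']; cv2.imwrite('pics/w4.png',cv2.resize(g[170:250,60:140],None,fx=7,fy=7,interpolation=cv2.INTER_CUBIC))
E
```

```text
key [281.4 334. ]
key [401.4 334.1]
key [521.3 334.3]
2 [128.6 309.8]
0 [131.  308.7]
-2 [133.4 307.6]
-3.5 [135.2 306.8]
-5 [136.9 306. ]
[493.8  29.5  97.7] [ 0.9  0.5 -0.7]
```

View pics/w4.png

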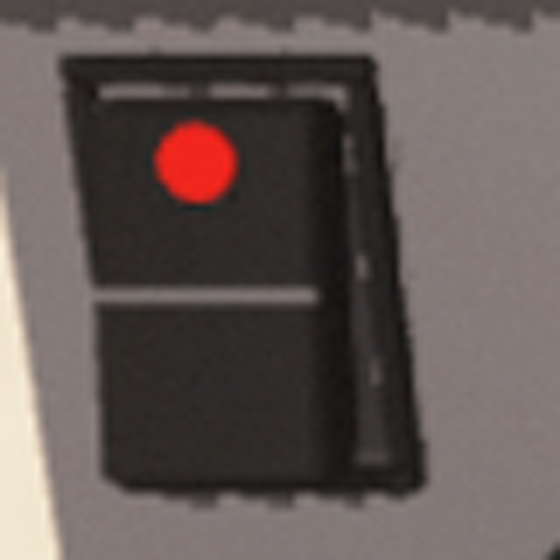

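The rocker's near end now stands proud, with the side wall wide at the bottom and thin by the dot, so it is on. Now the green key.

```bash
python3 - <<'E'
from h import *
O=[np.pi,-.2,.198]
n=R.from_euler('z',.198).apply([-np.sin(.2),0,np.cos(.2)])
G=np.array([502.9,30.5,53.8])+R.from_euler('z',.198).apply([1.5,-1.2,.3])
robot.move_linear(G+10*n,O,speed=80)
s=robot.move_linear(G-9*n,speed=12,f_stop=14)
q=robot.current_tcp_pos(); print(s,((q-G)@n).round(2),robot.current_contact_force().round(1))
robot.sleep(.3); q=robot.current_tcp_pos(); print(((q-G)@n).round(2),robot.current_contact_force().round(1))
robot.move_linear(G+60*n,speed=80)
robot.move_linear(G+130*n,speed=150)
d=cam('wrist')
cv2.imwrite('pics/w5.png',cv2.resize(d['img'],(800,600),interpolation=cv2.INTER_CUBIC))
print(robot.current_t(),robot.current_contact_force().round(1))
E
```

```text
True -4.05 [-3.7 -0.1  8.3]
-4.05 [-2.8 -0.4  8.3]
18.1833 [ 0.1 -0.2  0.1]
```

View pics/w5.png

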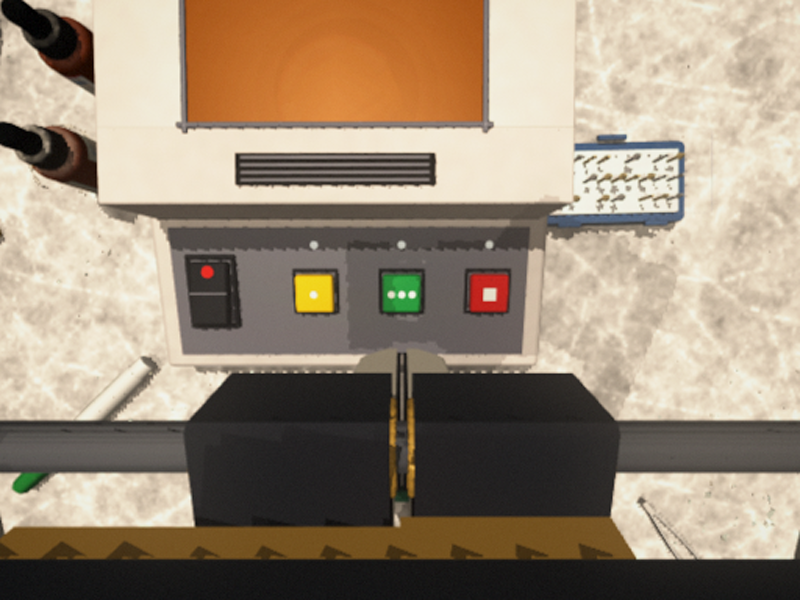

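The hood is still shut and the rocker is on, with its dot at (207,271). The green key at (402,294) is back up after a steady 8 N press, and the bench looks undisturbed.

```bash
python3 -c "
from bench import robot
print(robot.hand_in())"
```

```text
the job is handed in; nothing more can be done
None
```

I pushed the hood fully shut, switched the rocker on, pressed the green key fully down and let it come back up, in that order, and handed the job in at about 18 s; no verdict came back.

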